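# Eject and unload a cast housing from a sloping mould

## Task

Press the mould's ejector paddle gently down to its stop so that the low end of the cast housing rises, then lift the housing out of the cavity without striking the open mould. Set it gently down, fins up, flat on the wooden board with one short end square and snug against the fence, let go of it, and leave the other things on the bench where they are.

Things in the scene. Friction and masses are not known exactly. Their poses are not given: they have to be found in the camera images.
- die: Aluminium mould on a grey stand (base 190 x 140 mm), fixed. Origin: centre of the underside, on the bench; z up, its front (with the paddle) looks to -x. The block, 170 mm along the slope and 120 wide, slopes up 30 degrees towards +x: the cavity opens along (-0.5, 0, 0.866). Cavity: 121 mm up the slope, 55 wide, 28 deep below the flat parting face, which has 32 mm of rim on each side.
- panel_tip (a point): Middle of the free edge of the mould's opened upper half, a fixed framed clear panel 120 mm wide, 140 long, 12 thick. It rises from the block's upper edge (at 66, 0, 188 mm in die) and leans in over the cavity, 36 degrees from vertical; this edge is about 17 mm in front (-x) of die's origin and 301 mm above the bench. A vertical gripper has no room beneath it.
- cavity (a point): Centre of the cavity floor, at (0, 0, 120) mm of die, same axes as die. The cavity reaches 57 mm down the slope and 64 mm up the slope from here; the parting face is 28 mm from it along the opening direction.
- ejector (a joint): Ejector lever, a steel rocker on a level axis along the mould's y through (-68, 0, 69) mm of die: 0 rad paddle up, 0.58 rad at its stop, paddle down. Stiff (5 to 8 N at the paddle), stays where left. Its inner arm lifts the housing's low end by about 21 mm: the housing then slopes about 19 degrees and stands about 14 mm proud of the parting face 28 mm below its middle.
- paddle (a point): Middle of the top of the ejector's steel press paddle (36 x 50 x 6 mm), 134 mm in front (-x) of the mould's origin, 98 mm above the bench when up and about 59 mm when fully down.
- casting: Grey cast housing, a plain block 110 x 50 x 26 mm (x, y, z) with five low fins and a round pad on top, about 0.2 kg. Origin: centre of its underside; x along its length, z out of the finned top. It starts in the cavity, lying on the cavity floor with its x up the slope and its top 2 mm below the parting face.
- board: Wooden board 190 x 160 x 18 mm, fixed to the bench, with a dark wooden fence (20 mm thick, 16 mm high above the board, full 160 mm width) along its far (+x) end. Origin: centre of its underside; x towards the fence, z up. The fence's face is at x = +75 mm and spans the board's y; the top surface is at z = 18 mm.
- spool: Bystander: metal spool 48 mm across, 42 mm high, upright. Origin: centre of its underside.
- flask: Bystander: black drinking flask 70 mm across, 230 mm high. Origin: centre of its underside.
- tin: Bystander: round steel tip-cleaner tin 72 mm across, 30 mm high. Origin: centre of its underside.
- driver: Bystander: screwdriver 170 mm long, lying on the bench, handle to its -x.
- partsbin: Bystander: black open bin 110 x 80 x 35 mm. Origin: centre of its underside.
- mug: Bystander: white mug 80 mm across, 90 mm high. Origin: centre of its underside.
Things that resemble listed ones, but are neither listed nor needed, are in the scene too. There is more than one size of the casting; the job needs the middle-sized.

How it is judged (in metres and radians):
On the way, in this order (a step that is already met when the one before it is completed fails the run):
1. the ejector paddle is pressed down to its stop, with the housing still in the mould (value of joint ejector above 0.53 rad and distance between casting and cavity below 0.05 m), for 0.1 s.
2. the housing is lifted clear of the mould (distance between casting and cavity above 0.09 m and contact force between casting and die below 0.2 N and height (world z) of casting above 0.08 m and contact force between the fingers and casting above 1 N), for 0.1 s.
At the end, for the whole second after the job is handed in: The housing rests released and still on the wooden board, flat with its fins up (tilt under 0.06 rad), a short end against the fence (gap under 3.5 mm) and square to it (within 0.06 rad), wholly on the board (its middle within 55 mm of the board's centre line) (x of casting in the frame of board between 0.0165 and 0.0235 m and y of casting in the frame of board between -0.055 and 0.055 m and z of casting in the frame of board between 0.015 and 0.022 m and angle between casting's own z axis and vertical below 0.06 rad and angle between the x axis of casting and the x axis of board, either way round below 0.06 rad and linear speed of casting below 0.01 m/s and angular speed of casting below 0.1 rad/s); the robot touches nothing.
It fails at once if the mould or its paddle is struck or forced (over 90 N) (contact force between any of the arm, the fingers, casting and die above 90 N).
It fails at once if the housing is slammed onto the board or fence (over 90 N) (contact force between casting and board above 90 N).
It fails at once if the housing is dropped (falls faster than 0.7 m/s, about 25 mm of free fall) (linear speed of casting above 0.7 m/s and contact force between the fingers and casting below 0.5 N).
It fails at once if a bystander is moved more than 30 mm (distance of any of spool, flask, tin, driver, partsbin, mug from where it was at the start of the episode above 0.03 m).
It also fails if it takes over 58 s, if anything falls off the work surface, if the arm or the gripper's body presses on something with over 40 N, if the wrist force passes 120 N, or if a joint passes its speed limit or range.

## Robot

A 6-joint arm with a two-finger parallel gripper is mounted at the origin on the work surface. World frame = base frame: x ahead of the robot, y to its left, z up, the work surface at z = 0. Lengths are in mm, angles in rad, forces in N, time in s.
With the tool pointing down it reaches from about 400 to 925 mm from the base axis. Payload 12.5 kg.
Tool frame: the origin (TCP) lies at the centre of the arm's flange, where the gripper is bolted on; the fingertips stand 190 mm ahead of it and the grasp point (between the pads) lies env.grip_point_offset ahead of it (env.grip_point_offset is the distance from the TCP to the grasp point, in mm); z points along the fingers, x is the direction in which the jaws open and shut, and the axes are right-handed (so a half turn about z gives the same grasp; the last joint's range is limited). The gripper opens to 95 mm and grips with 3 to 60 N. Pads are 20 mm wide; open, the fingers measure 119 mm over their backs; the gripper's body (75 mm by 180 mm) begins 59 mm behind the grasp point.
Start: joints at [1.12, 0.491, 1.559, -0, 1.092, -0.106], TCP at [211.232, 588.223, 404.761] pointing down, gripper open.
Joint ranges: [-3.1, 3.1], [-0.84, 2.19], [0.05, 2.79], [-1.13, 4.28], [0.06, 2.93], [-2.69, 2.69]. Speed limits (rad/s): [2.22, 2.22, 2.79, 3.14, 3.14, 3.14].

## Interface

Orientations are given as [roll, pitch, yaw] about the fixed x, y, z axes, in that order (R = Rz(yaw) Ry(pitch) Rx(roll)).
In Python, from cell import state, read_camera, camera_model, job_done, env gives the robot as it stands.
- The arm moves only by the tool arm_command, never from a script. Its argument "steps" is a list of rows, each a list of 6 numbers: the shift along the tool's x, y, z in cm, then the turn, a rotation vector about the tool's x, y, z in degrees. In form: [[dx, dy, dz, rx, ry, rz], ...]. A call has 1 to 12 rows; each row is the pose to reach, as a shift and turn from the pose commanded when the call began, along the tool's axes at that moment; what a row does not reach only later rows make up. A row lasts 1/12 s, in which the tool goes at most 41.7 mm and 7.16 degrees, less where a joint would pass 70% of its speed; a pose out of reach is approached as far as the arm can. A call with a gripper value outside its range is refused whole. "jaw" is the finger opening in cm, from 0 to 9.51, set as the call begins (left out, the last holds). The fingers move at their own pace and stop on an object; the grip force is fixed at half the most. Time passes only in rows, so rows that repeat a pose let the fingers close. It gives the time, the measured TCP pose, the force and the opening at its end, in the units of the state.
- state(): the state, without advancing time (a new reading comes with each control period).
- read_camera(name): name is "scene" or "side" or "wrist"; returns the picture (420x560x3 uint8, red, green, blue); there is no depth.
- camera_model(name): a dict with "K" (3x3 intrinsics, pixels), "xyz" and "rotation" of the camera in the world. Camera axes: x right, y up, looking along -z (the intrinsics and any distortion apply to the point x, -y, -z); pixel columns grow to the right and rows downward; lengths in mm; the calibration is good to about 2 mm. A picture is of the moment at which its call begins: read the wrist's pose just before it. camera_model takes no time and is no camera call; for the wrist camera it gives the pose at the moment of the call.
- job_done(): hands the job in, once; it reports no verdict.
The state is a dict: "t": time; "joints": joint angles; "qvel": joint speeds; "tau": joint torques, N m; "eef_pos": TCP position; "tcp_rot": TCP orientation; "ft_force": force on the tool from outside, world axes, zero at the start; "moment": the same for the moment, N m; "opening": opening from 0.0 (shut) to 1.0 (fully open).
Only numpy, scipy, OpenCV 4.12 (cv2) and the standard library are available. Lean on these libraries where they do the work, as an engineer would, in place of code of your own. Each camera call takes 0.05 s, during which the arm holds its last target. There are 200 camera calls.

## Working session

There is one attempt and no reset: what is moved stays moved. The work goes in short steps, Python scripts to look and compute and a tool call to move; the robot and the scene stay as the last step left them, time stands still between calls to the robot, and variables do not carry over. Pictures are saved under pics/ and viewed, about 8 in all and at most 12, crops included, and the job is handed in when it is done.

Besides the shell and the picture viewer there is one more tool, called after ">>>" by a JSON object that holds its "method" and its "body", one argument or row to a line. arm_command: Moves the arm, as the interface text tells. Its arguments: {"type":"object","properties":{"steps":{"type":"array"},"jaw":{"type":"number"}},"required":["steps"]}

```bash
ls; mkdir -p pics; python3 - <<'E'
from cell import *
import cv2,numpy as np
s=state();print(s);print(env.grip_point_offset)
for n in("scene","side"):
    im=read_camera(n);cv2.imwrite(f"pics/{n}0.png",im[:,:,::-1])
    m=camera_model(n);print(n,m)
E
```

```text
pics
{'t': 0.0, 'joints': array([ 1.12039643e+00,  4.91575581e-01,  1.55947013e+00,  1.79097536e-05,
        1.09167854e+00, -1.05609146e-01]), 'qvel': array([-0.00173632,  0.00086928,  0.00029793, -0.0012905 ,  0.00092994,
        0.00022454]), 'tau': array([ 2.42143753e-03, -6.12658238e+01, -2.58177012e+01,  6.92587998e-02,
        4.83692007e-02, -1.37526554e-04]), 'eef_pos': array([211.21763976, 588.19160869, 404.14454838]), 'tcp_rot': array([-3.14145757e+00,  1.12361844e-03,  1.22599739e+00]), 'ft_force': array([-0.08682483,  0.82778645, -0.08821544]), 'moment': array([-0.02597279, -0.00604089,  0.04560986]), 'opening': 1.0017515824229648}
171.3
scene {'K': array([[501.46609877,   0.        , 280.02278099],
       [  0.        , 501.46609877, 202.9694656 ],
       [  0.        ,   0.        ,   1.        ]]), 'xyz': array([1075.52053047,  964.66598821, 1484.51590215]), 'rotation': array([ 0.71660153, -0.01950933,  2.65223754])}
side {'K': array([[529.52123975,   0.        , 287.91253172],
       [  0.        , 529.52123975, 209.03322327],
       [  0.        ,   0.        ,   1.        ]]), 'xyz': array([ 144.63719126, -970.47104209, 1440.34117441]), 'rotation': array([ 0.70182757, -0.00689409, -0.39009459])}
```

```bash
python3 - <<'E'
import cv2
a=cv2.imread("pics/scene0.png");b=cv2.imread("pics/side0.png")
cv2.imwrite("pics/s0.png",cv2.resize(a,(800,600)));cv2.imwrite("pics/d0.png",cv2.resize(b,(800,600)))
E
```

```text
(no output)
```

View pics/s0.png

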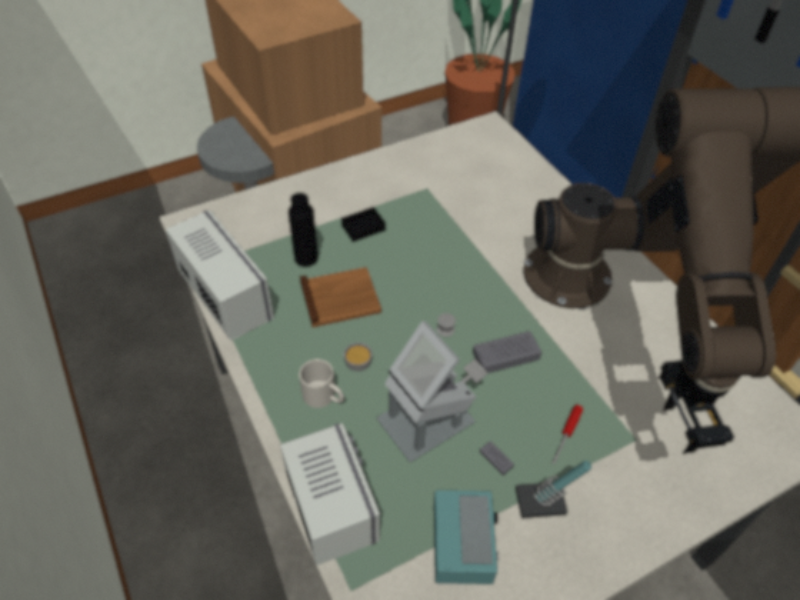

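View pics/d0.png

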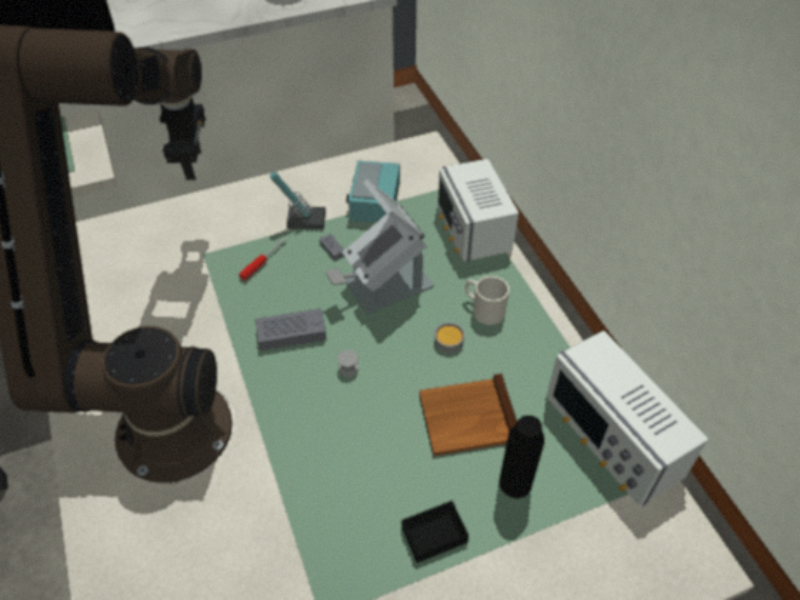

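The scene view shows the mould at about (430,390), with its panel rising from the far edge. The board is at (342,297) with its fence on the left, and the flask is beside it. The side view shows the paddle at (338,276), the housing in the cavity at (385,250) and the board at (465,415). I'll enlarge the mould and board in both views.

```bash
python3 - <<'E'
import cv2,numpy as np
a=cv2.imread("pics/scene0.png");b=cv2.imread("pics/side0.png")
def t(im,x0,y0,w,h,k):
    c=cv2.resize(im[y0:y0+h,x0:x0+w],None,fx=k,fy=k,interpolation=cv2.INTER_CUBIC)
    for x in range((x0+9)//10*10,x0+w,10):
        cv2.line(c,(int((x-x0+.5)*k),0),(int((x-x0+.5)*k),6),(0,0,255),1); cv2.putText(c,str(x),(int((x-x0)*k)-8,17),0,.35,(0,255,255),1)
    for y in range((y0+9)//10*10,y0+h,10):
        cv2.line(c,(0,int((y-y0+.5)*k)),(6,int((y-y0+.5)*k)),(0,0,255),1); cv2.putText(c,str(y),(8,int((y-y0)*k)+6),0,.35,(0,255,255),1)
    return c
# 400x300 tiles -> 
A=t(a,261,221,80,100,4) ; B=t(b,222,122,100,100,4)
A=cv2.copyMakeBorder(A,0,0,0,80,cv2.BORDER_CONSTANT)
C=t(a,200,182,80,50,4); C=cv2.copyMakeBorder(C,0,0,0,80,cv2.BORDER_CONSTANT); D=t(b,285,255,100,50+0,4)
cv2.imwrite("pics/c1.png",np.vstack([np.hstack([A,B]),np.hstack([C,D])]))
E
```

```text
(no output)
```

View pics/c1.png

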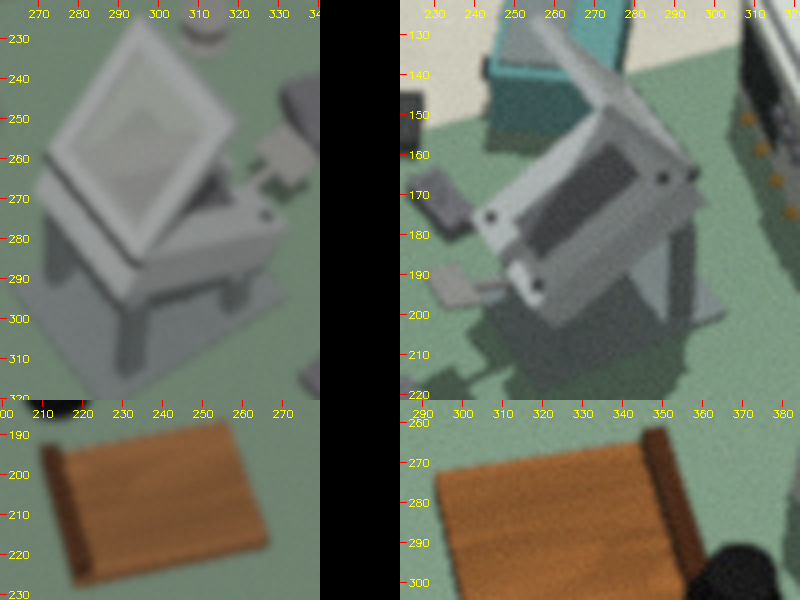

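```bash
cat > h.py <<'E'
import numpy as np,cv2
from cell import *
from scipy.spatial.transform import Rotation as R
from scipy.optimize import least_squares
def proj(m,P):
    P=np.atleast_2d(P);c=(P-m["xyz"])@R.from_euler("xyz",m["rotation"]).as_matrix()
    p=np.c_[c[:,0],-c[:,1],-c[:,2]]@m["K"].T
    return p[:,:2]/p[:,2:]
def ray(m,px,z):
    d=np.linalg.inv(m["K"])@[px[0],px[1],1];d=R.from_euler("xyz",m["rotation"]).as_matrix()@(d*[1,-1,-1])
    return m["xyz"]+d*(z-m["xyz"][2])/d[2]
def place(q,P): return np.atleast_2d(P)@R.from_euler("z",q[2]).as_matrix().T+[q[0],q[1],0]
def fit(obs,q0):
    f=lambda q:np.concatenate([(proj(m,place(q,p))-u).ravel()*[.5 if False else 1] for m,p,u in obs for p,u in [(np.array(p,float),np.array(u,float))]])
    sc=np.array([1,1,.01])
    r=least_squares(lambda v:f(v*sc),np.array(q0)/sc,loss="soft_l1",f_scale=1.5);return r.x*sc,f(r.x*sc).reshape(-1,2)
def face(s,y): return [-14+.866*s,y,144.25+.5*s]
E
python3 - <<'E'
from h import *
S,D=camera_model("scene"),camera_model("side")
print("board corner",ray(S,(257,187),18),ray(D,(295,272),18),"paddle",ray(S,(332,259),98),ray(D,(235,193),98))
q,r=fit([(S,[[-95,-80,18],[-95,80,18],[95,80,34],[95,-80,34]],[[257,187],[267,217],[219,228],[210,193]]),
 (D,[[-95,80,18],[-95,-80,18],[95,80,34],[75,80,34]],[[294.5,272],[304,317],[352.5,261],[346,262]])],[750,0,0]);print("board",q,np.round(r,1).tolist())
pad=[-134,0,98]
for q0 in ([600,300,0],[600,300,.5]):
  q,r=fit([(S,[pad,[-95,70,0],[95,70,0],[66,-60,188],[66,60,188],[-17,-60,301],[-17,60,301]],[[331,259.5],[332,295],[287,319],[272,260],[295,287],[296,226],[319,252]]),
 (D,[pad,face(-81.5,60),face(-81.5,-60),face(88.5,-60),face(88.5,60)],[[236,192],[241,175],[257,196],[295,165],[272,147]])],q0);print("die",q,np.round(r,1).tolist())
print("tool",R.from_euler("xyz",state()["tcp_rot"]).as_matrix().round(3))
E
```

```text
board corner [ 491.73431862 -265.86149459   18.        ] [ 531.76567503 -114.29473302   18.        ] paddle [445.71752429 210.17013177  98.        ] [444.9630854  209.22557884  98.        ]
board [ 6.03281260e+02 -2.10688081e+02 -2.14026639e-01] [[-0.7, -0.3], [-0.5, -0.4], [-2.3, -3.9], [-1.2, -0.0], [-1.0, -0.0], [-0.8, -1.0], [-0.8, -0.3], [-0.4, -0.4]]
die [5.81041217e+02 2.26337241e+02 1.21913547e-01] [[0.4, -0.3], [0.6, 0.2], [0.0, 5.2], [0.2, -0.6], [-0.1, -0.1], [-0.8, -0.8], [0.7, 0.1], [-0.2, 0.6], [-0.0, 0.3], [-0.3, 1.8], [0.1, -0.2], [5.8, -3.7]]
die [5.81041217e+02 2.26337241e+02 1.21913548e-01] [[0.4, -0.3], [0.6, 0.2], [0.0, 5.2], [0.2, -0.6], [-0.1, -0.1], [-0.8, -0.8], [0.7, 0.1], [-0.2, 0.6], [-0.0, 0.3], [-0.3, 1.8], [0.1, -0.2], [5.8, -3.7]]
tool [[ 0.338  0.941 -0.   ]
 [ 0.941 -0.338 -0.001]
 [-0.001 -0.    -1.   ]]
```

```bash
cat >> h.py <<'E'
DIE=np.array([581.0,226.3,.122]);BRD=np.array([603.3,-210.7,-.214])
def die(p): return place(DIE,p)[0]
def brd(p): return place(BRD,p)[0]
def toolR(yaw,tilt):  # tool x along local y; tool z=(sin tilt,0,-cos tilt) local
    z=np.array([np.sin(tilt),0,-np.cos(tilt)]);x=np.array([0,1.,0])
    return R.from_euler("z",yaw).as_matrix()@np.c_[x,np.cross(z,x),z]
def delta(tcp,Rt):
    s=state();R0=R.from_euler("xyz",s["tcp_rot"]).as_matrix()
    return ((R0.T@(np.array(tcp)-s["eef_pos"]))/10).round(2),np.degrees(R.from_matrix(R0.T@Rt).as_rotvec()).round(2)
E
python3 - <<'E'
from h import *
D=camera_model("side");S=camera_model("scene")
print("flask",ray(D,(362,340),0),ray(S,(305*.7,260*.7),0),"brd local",R.from_euler("z",.214).apply(ray(D,(362,340),0)-[603.3,-210.7,0]))
p=die([-136,0,98]);print(p)
print(delta([p[0],p[1],404],toolR(.122,0)))
E
```

```text
flask [ 627.12565181 -397.68322854    0.        ] [ 629.54557636 -385.91161138    0.        ] brd local [  62.99186373 -177.65813954    0.        ]
[446.01085727 209.7491286   98.        ]
(array([-27.68,  34.89,   0.05]), array([-2.000e-02,  5.000e-02, -2.675e+01]))
```

>>> {"method": "arm_command", "body": {
  "steps": [
    [-2.3,2.9,0,0,0,-2.2],
    [-4.6,5.8,0,0,0,-4.5],
    [-6.9,8.7,0,0,0,-6.7],
    [-9.2,11.6,0,0,0,-8.9],
    [-11.5,14.5,0,0,0,-11.1],
    [-13.8,17.4,0,0,0,-13.4],
    [-16.1,20.3,0,0,0,-15.6],
    [-18.5,23.3,0,0,0,-17.8],
    [-20.8,26.2,0,0,0,-20.1],
    [-23.1,29.1,0,0,0,-22.3],
    [-25.4,32,0,0,0,-24.5],
    [-27.7,34.9,0,0,0,-26.75]
  ],
  "jaw": 0
}}

```text
t: 1.1
eef_pos: [446.6, 207.8, 404.7]
tcp_rot: [-3.141, -0.0, 1.695]
ft_force: [1.5, 0.7, 0.5]
opening: 0.214
```

>>> {"method": "arm_command", "body": {
  "steps": [
    [0,0,2,0,0,0],
    [0,0,4,0,0,0],
    [0,0,6,0,0,0],
    [0,0,7.5,0,0,0],
    [0,0,8.5,0,0,0],
    [0,0,9,0,0,0],
    [0,0,9,0,0,0]
  ]
}}

```text
t: 1.68
eef_pos: [446.0, 209.5, 313.8]
tcp_rot: [-3.14, 0.0, 1.693]
ft_force: [-0.7, -0.2, 1.1]
opening: 0.006
```

```bash
python3 - <<'E'
from h import *
s=state();print(s["t"],s["eef_pos"],s["tcp_rot"],s["ft_force"],s["joints"])
Rt=R.from_euler("xyz",s["tcp_rot"]).as_matrix();tip=s["eef_pos"]+190*Rt[:,2]
ims=[]
for n in("scene","side"):
    m=camera_model(n);im=read_camera(n)[:,:,::-1].copy()
    print(n,proj(m,tip),proj(m,die([-134,0,98])))
    x,y=proj(m,die([-90,0,110]))[0].astype(int)
    ims.append(cv2.resize(im[y-50:y+50,x-50:x+50],(400,400),interpolation=cv2.INTER_CUBIC));print(x-50,y-50)
cv2.imwrite("pics/p2.png",np.hstack(ims))
E
```

```text
1.6833 [446.02491237 209.52475212 313.8047825 ] [-3.13966593e+00  3.09926393e-04  1.69283949e+00] [-0.6546159  -0.23472403  1.10114704] [ 3.05025721e-01  4.31430297e-01  1.97666327e+00  6.83253563e-05
  7.35450039e-01 -1.38786418e+00]
scene [[332.6536334  254.36857761]] [[331.3942597 259.2188861]]
271 213
side [[234.64838762 187.7762417 ]] [[235.7735925  192.59645785]]
197 135
```

View pics/p2.png

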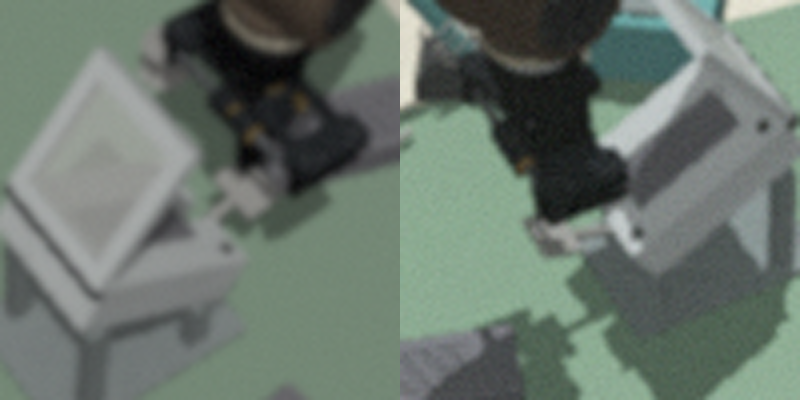

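The closed fingertips are directly over the paddle: about (270,180) in the left tile and (545,225) in the right. I'll press down slowly.

>>> {"method": "arm_command", "body": {
  "steps": [
    [0,0,0.8,0,0,0],
    [0,0,1.6,0,0,0],
    [0,0,2.2,0,0,0],
    [0,0,2.5,0,0,0],
    [0,0,2.8,0,0,0],
    [0,0,3.1,0,0,0],
    [0,0,3.4,0,0,0],
    [0,0,3.7,0,0,0],
    [0,0,4.0,0,0,0],
    [0,0,4.3,0,0,0],
    [0,0,4.6,0,0,0]
  ]
}}

```text
t: 2.7
eef_pos: [445.5, 209.5, 268.6]
tcp_rot: [-3.14, 0.0, 1.693]
ft_force: [-6.7, -1.2, 9.4]
opening: 0.005
```

>>> {"method": "arm_command", "body": {
  "steps": [
    [0,0,0.25,0,0,0],
    [0,0,0.5,0,0,0],
    [0,0,0.75,0,0,0],
    [0,0,1.0,0,0,0],
    [0,0,1.2,0,0,0],
    [0,0,1.4,0,0,0]
  ]
}}

```text
t: 3.2
eef_pos: [445.3, 209.5, 254.6]
tcp_rot: [-3.139, 0.0, 1.693]
ft_force: [-5.8, -0.6, 7.0]
opening: 0.004
```

>>> {"method": "arm_command", "body": {
  "steps": [
    [0,0,0.15,0,0,0],
    [0,0,0.3,0,0,0],
    [0,0,0.45,0,0,0],
    [0,0,0.45,0,0,0]
  ]
}}

```text
t: 3.53
eef_pos: [445.4, 209.5, 251.1]
tcp_rot: [-3.14, 0.0, 1.693]
ft_force: [-9.4, -2.2, 23.8]
opening: 0.005
```

>>> {"method": "arm_command", "body": {
  "steps": [
    [0,0,0.1,0,0,0],
    [0,0,0.2,0,0,0],
    [0,0,0.2,0,0,0]
  ]
}}

```text
t: 3.78
eef_pos: [445.3, 209.5, 250.5]
tcp_rot: [3.141, -0.0, 1.693]
ft_force: [-14.3, -4.9, 44.9]
opening: 0.003
```

It is hard against the stop: 45 N at tip height about 60 mm. I'll retreat, open the gripper and check.

>>> {"method": "arm_command", "body": {
  "steps": [
    [0,0,-0.3,0,0,0],
    [0,0,-0.7,0,0,0],
    [0,0,-2,0,0,0],
    [0,0,-5,0,0,0],
    [0,0,-9,0,0,0],
    [0,0,-13,0,0,0],
    [0,0,-17,0,0,0],
    [0,0,-19,0,0,0],
    [0,0,-19,0,0,0]
  ]
}}

```text
t: 4.53
eef_pos: [446.2, 209.6, 442.6]
tcp_rot: [3.134, -0.001, 1.693]
ft_force: [-0.3, 0.8, -0.6]
opening: 0.005
```

```bash
python3 - <<'E'
from h import *
m=camera_model("wrist");print(m,state()["eef_pos"])
im=read_camera("wrist")[:,:,::-1];cv2.imwrite("pics/w3.png",im)
ims=[cv2.resize(im,(560,420))]
m2=camera_model("side");b=read_camera("side")[:,:,::-1]
ims.append(cv2.copyMakeBorder(cv2.resize(b[122:222,222:282],(240,400),interpolation=cv2.INTER_CUBIC),0,20,0,0,cv2.BORDER_CONSTANT))
cv2.imwrite("pics/p3.png",np.hstack(ims))
for n,p in dict(faceL_low=face(-81.5,60),faceR_low=face(-81.5,-60),cavlowL=face(-57,27.5),cavlowR=face(-57,-27.5),cavhiL=face(64,27.5),cavhiR=face(64,-27.5),ctopL=[-66.6,25,135.3],ctopR=[-66.6,-25,135.3]).items(): print(n,proj(m,die(p)).round(0))
E
```

```text
{'K': array([[376.97352064,   0.        , 283.52692223],
       [  0.        , 376.97352064, 205.45647365],
       [  0.        ,   0.        ,   1.        ]]), 'xyz': array([367.64061791, 199.30868498, 422.73043474]), 'rotation': array([-0.29277009, -0.00196372,  1.69279466])} [446.20912677 209.64629552 442.61947028]
faceL_low [[350. 241.]]
faceR_low [[218. 242.]]
cavlowL [[314. 269.]]
cavlowR [[253. 269.]]
cavhiL [[317. 418.]]
cavhiR [[250. 418.]]
ctopL [[313. 276.]]
ctopR [[254. 276.]]
```

View pics/p3.png

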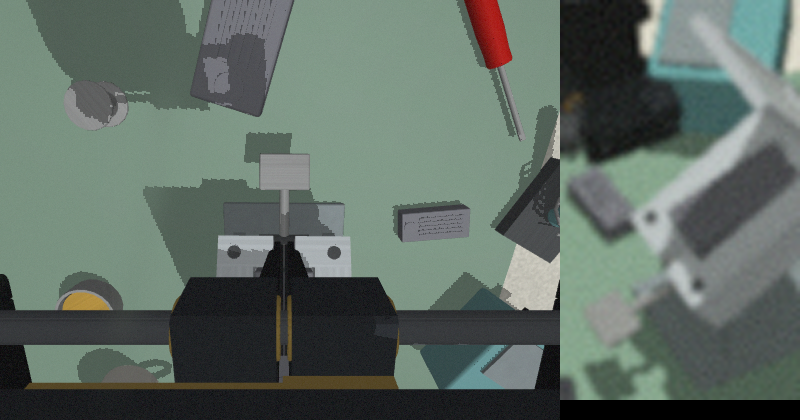

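```bash
cat >> h.py <<'E'
n30=np.array([-.5,0,.866])
def grasp(off,back=0): # tip 'off' mm above parting face at t=-30, tool along n
    q=np.array([-43,0,143.4])-(13.8-off)*n30
    return die(q+(190+back)*n30),toolR(.122,np.radians(30))
E
python3 - <<'E'
from h import *
T,Rt=grasp(2,60);print(T);print(delta(T,Rt))
T,Rt=grasp(2,150);print(T);print(delta(T,Rt))
E
```

```text
[420.10485267 206.57282166 349.6812    ]
(array([ 0.02, -2.61,  8.87]), array([-2.992e+01, -2.000e-02, -0.000e+00]))
[375.4393275  201.09643039 427.6212    ]
(array([ 0.02, -7.1 ,  1.07]), array([-2.992e+01, -2.000e-02, -0.000e+00]))
```

>>> {"method": "arm_command", "body": {
  "steps": [
    [0,-2,0,-4,0,0],
    [0,-4,0.2,-9,0,0],
    [0,-5.5,0.4,-15,0,0],
    [0,-6.5,0.7,-21,0,0],
    [0,-7.1,1,-26,0,0],
    [0,-7.1,1,-30,0,0],
    [0,-7.1,1,-30,0,0],
    [0,-7.1,1,-30,0,0]
  ],
  "jaw": 7.5
}}

```text
t: 5.3
eef_pos: [375.6, 200.9, 427.2]
tcp_rot: [2.622, 0.001, 1.693]
ft_force: [0.6, 0.7, 0.2]
opening: 0.508
```

```bash
python3 - <<'E'
from h import *
s=state();print(s["t"],s["eef_pos"],s["tcp_rot"],s["joints"])
m=camera_model("wrist");print(m["xyz"])
im=read_camera("wrist")[:,:,::-1];cv2.imwrite("pics/w4.png",im)
pts=dict(faceL_low=face(-81.5,60),faceR_low=face(-81.5,-60),cavlowL=face(-57,27.5),cavlowR=face(-57,-27.5),cavhiL=face(64,27.5),cavhiR=face(64,-27.5),ctopL=[-66.6,25,135.3],ctopR=[-66.6,-25,135.3],grip=[-43,0,143.4],chiL=[37.4,25,171])
for n,p in pts.items(): print(n,proj(m,die(p)).round(0))
print(delta(*grasp(2,60)),delta(*grasp(2,30)))
E
```

```text
5.3 [375.57165    200.93878779 427.16625427] [2.62214673e+00 5.08519347e-04 1.69306705e+00] [ 0.35855615  0.13476374  2.07608209 -0.27837293  0.438344   -1.11176352]
[317.15835118 193.01867003 371.01772064]
faceL_low [[356. 126.]]
faceR_low [[213. 126.]]
cavlowL [[317. 155.]]
cavlowR [[253. 155.]]
cavhiL [[314. 283.]]
cavhiR [[255. 283.]]
ctopL [[315. 167.]]
ctopR [[254. 167.]]
grip [[285. 194.]]
chiL [[311. 275.]]
(array([0.02, 0.01, 8.97]), array([-0.22,  0.02,  0.01])) (array([ 0.02,  0.03, 11.97]), array([-0.22,  0.02,  0.01]))
```

View pics/w4.png

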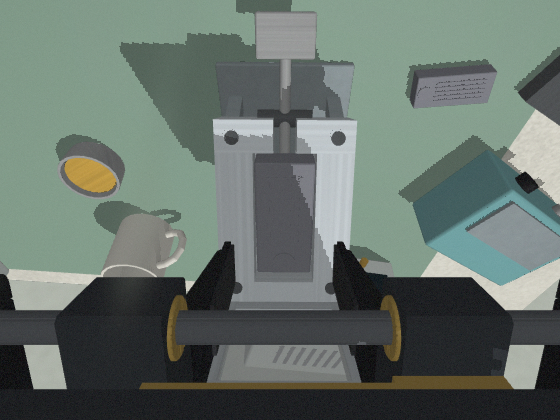

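The housing's low end has risen: its end face shows at rows 154–164 and its top runs from (285,164) to (285,272). It is centred between the jaws at column 285. Everything sits about 5 px (roughly 4 mm) nearer the robot than predicted, so I'll approach with extra clearance.

>>> {"method": "arm_command", "body": {
  "steps": [
    [0,0,2,0,0,0],
    [0,0,4.5,0,0,0],
    [0,-0.1,7,0,0,0],
    [0,-0.15,9.5,0,0,0],
    [0,-0.15,11.5,0,0,0],
    [0,-0.15,13,0,0,0],
    [0,-0.15,13.8,0,0,0],
    [0,-0.15,14.1,0,0,0],
    [0,-0.15,14.3,0,0,0],
    [0,-0.15,14.3,0,0,0]
  ]
}}

```text
t: 6.18
eef_pos: [445.5, 209.4, 303.4]
tcp_rot: [2.619, 0.0, 1.692]
ft_force: [-0.3, 0.4, -0.1]
opening: 0.786
```

```bash
python3 - <<'E'
from h import *
s=state();print(s["t"],s["eef_pos"],s["tcp_rot"],s["ft_force"],s["opening"],delta(*grasp(4,0)))
im=read_camera("side")[:,:,::-1];b=read_camera("scene")[:,:,::-1]
w=read_camera("wrist")[:,:,::-1]
cv2.imwrite("pics/p5.png",np.hstack([cv2.resize(im[115:215,215:315],(400,400),interpolation=cv2.INTER_CUBIC),w[20:420,80:480]]))
E
```

```text
6.1833 [445.46191324 209.40694892 303.42250653] [2.61890799e+00 4.85621108e-04 1.69235501e+00] [-0.27444446  0.38188872 -0.11259637] 0.7863104538428248 (array([0.03, 0.1 , 0.52]), array([-0.05,  0.04, -0.01]))
```

View pics/p5.png

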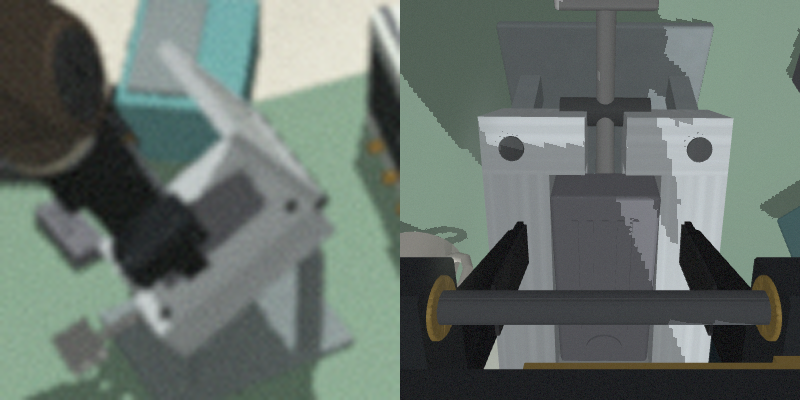

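The fingers straddle the housing evenly: tips at (520,225) and (685,225) in the right tile, housing spanning columns 552–658. I'll descend the last 5 mm gently.

>>> {"method": "arm_command", "body": {
  "steps": [
    [0,0,0.15,0,0,0],
    [0,0,0.3,0,0,0],
    [0,0,0.45,0,0,0],
    [0,0,0.45,0,0,0]
  ]
}}

```text
t: 6.67
eef_pos: [447.6, 209.8, 299.7]
tcp_rot: [2.618, -0.0, 1.693]
ft_force: [0.2, 0.3, 0.7]
opening: 0.789
```

>>> {"method": "arm_command", "body": {
  "steps": [
    [0,0,0.1,0,0,0],
    [0,0,0.15,0,0,0],
    [0,0,0.15,0,0,0]
  ]
}}

```text
t: 6.92
eef_pos: [448.3, 209.8, 298.3]
tcp_rot: [2.618, -0.0, 1.693]
ft_force: [-0.5, -1.7, 0.2]
opening: 0.789
```

>>> {"method": "arm_command", "body": {
  "steps": [
    [0,0,0,0,0,0],
    [0,0,0,0,0,0],
    [0,0,0,0,0,0],
    [0,0,0,0,0,0],
    [0,0,0,0,0,0],
    [0,0,0,0,0,0],
    [0,0,0,0,0,0],
    [0,0,0,0,0,0]
  ],
  "jaw": 3.5
}}

```text
t: 7.58
eef_pos: [448.2, 209.8, 298.5]
tcp_rot: [2.618, -0.0, 1.693]
ft_force: [-0.6, 0.1, 0.4]
opening: 0.524
```

>>> {"method": "arm_command", "body": {
  "steps": [
    [0,0,-0.2,0,0,0],
    [0,0,-0.4,0,0,0],
    [0,0,-0.6,0,0,0],
    [0,0,-0.8,0,0,0],
    [0,0,-1,0,0,0]
  ]
}}

```text
t: 8.0
eef_pos: [443.0, 209.2, 307.2]
tcp_rot: [2.619, 0.0, 1.693]
ft_force: [-0.1, 0.9, -2.6]
opening: 0.523
```

>>> {"method": "arm_command", "body": {
  "steps": [
    [0,0,-0.7,0,0,0],
    [0,0,-1.4,0,0,0],
    [0,0,-2.2,0,0,0],
    [0,0,-3,0,0,0],
    [0,-0.3,-4,0,0,0],
    [0,-0.7,-5,0,0,0],
    [0,-1.1,-6,0,0,0],
    [0,-1.5,-7,0,0,0],
    [0,-2,-8,0,0,0],
    [0,-2.5,-9,0,0,0],
    [0,-3,-10,0,0,0],
    [0,-3,-10,0,0,0]
  ]
}}

```text
t: 9.0
eef_pos: [366.2, 199.8, 379.8]
tcp_rot: [2.617, -0.0, 1.693]
ft_force: [-0.4, 0.7, -1.6]
opening: 0.524
```

```bash
python3 - <<'E'
from h import *
s=state();print(s["t"],s["eef_pos"],s["tcp_rot"],s["ft_force"],s["opening"],s["joints"])
im=read_camera("side")[:,:,::-1]
w=read_camera("wrist")[:,:,::-1]
cv2.imwrite("pics/p6.png",np.hstack([cv2.resize(im[115:215,180:280],(400,400),interpolation=cv2.INTER_CUBIC),w[20:420,80:480]]))
E
```

```text
9.0 [366.2345888  199.76580239 379.81641848] [ 2.61701502e+00 -2.71726415e-04  1.69323204e+00] [-0.38357555  0.68122943 -1.64183022] 0.523728996754755 [ 0.36445556  0.19588246  2.16259562 -0.42322806  0.29601367 -0.95334411]
```

View pics/p6.png

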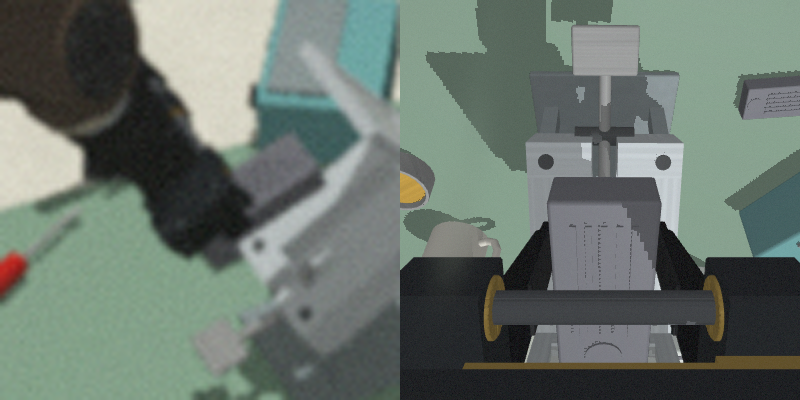

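The housing is firmly held and out of the cavity. Its low-end top edge runs from (549,204) to (660,204) in the right tile, and its far end is near row 362. I'll fit its pose in the tool frame from those corners.

```bash
cat > fitc.py <<'E'
from h import *
s=state();m=camera_model("wrist");R0=R.from_euler("xyz",s["tcp_rot"]).as_matrix()
def C(v,P): # casting in tool frame: x along tool y rotated by pitch about tool x; casting z ~ -tool z
    y,z,a,x=v;e=np.array([0,np.cos(a),np.sin(a)]);up=np.array([0,np.sin(a),-np.cos(a)])
    P=np.array(P,float);L=np.array([x,y,z])+P[:,:1]*e+P[:,1:2]*[1,0,0]+P[:,2:]*up
    return L@R0.T+s["eef_pos"]
P=[[-55,-25,26],[-55,25,26],[-55,-25,0],[-55,25,0],[55,-25,26],[55,25,26]]
U=np.array([[229,224],[340,224],[232,198],[337,198],[237,382],[332,382]],float)
r=least_squares(lambda v:(proj(m,C(v*[1,1,.01,1],P))-U).ravel(),[30,190,19,0],loss="soft_l1")
print(r.x,r.fun.round(1)); v=r.x*[1,1,.01,1];print(C(v,[[0,0,0]]),"slope deg",30-np.degrees(v[2]))
# end faces tests
E
python3 fitc.py
```

```text
[ 24.14066675 216.51550773  22.79836287  -0.2549426 ] [-0.4  0.5  0.5  0.4  3.1 -1.  -3.3 -1.   5.   0.3 -5.3  0.3]
[[496.04553012 215.61617853 203.81365758]] slope deg 16.937500278116957
```

```bash
sed -i '/^P=/,$d' fitc.py; cat >> fitc.py <<'E'
U=np.array([[229,224],[340,224],[232,198],[337,198],[237,382],[332,382]],float)
def f(w):
    t=w[4];P=[[-55,-25,26],[-55,25,26],[-55,-25,0],[-55,25,0],[t,-25,26],[t,25,26]]
    return (proj(m,C(w[:4]*[1,1,.01,1],P))-U).ravel()
r=least_squares(f,[30,190,19,0,30],loss="soft_l1")
print(r.x,r.fun.round(1));v=r.x[:4]*[1,1,.01,1];print(C(v,[[0,0,0]]),"slope deg",30-np.degrees(v[2]))
E
python3 fitc.py
python3 - <<'E'
from h import *
im=cv2.imread("pics/p6.png")
cv2.imwrite("pics/p6b.png",cv2.resize(im[150:390,520:690],None,fx=2.5,fy=2.5,interpolation=cv2.INTER_CUBIC))
E
```

```text
[ 23.23671174 204.67613977  16.20680228  -0.21187218  40.53116373] [-3.5 -0.2  3.8 -0.2  0.9  0.3 -0.9  0.2  0.5 -0.  -0.5 -0.1]
[[489.37757752 214.83592602 213.60749429]] slope deg 20.71418630009579
```

View pics/p6b.png

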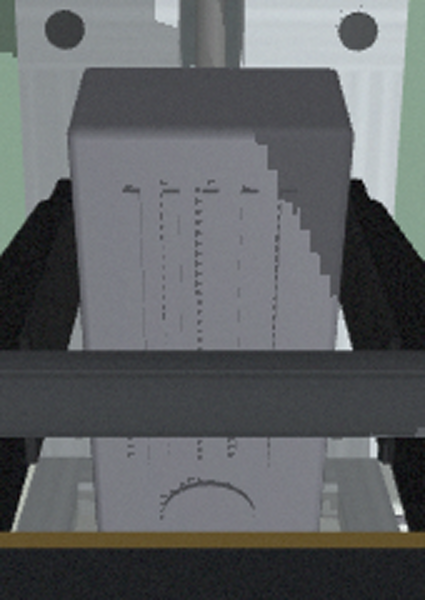

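```bash
sed -i 's/^U=.*/U=np.array([[227.2,222.4],[341.6,222.4],[233.6,197.2],[336,197.2],[240,382],[328.8,382]])/' fitc.py; python3 fitc.py
```

```text
[ 23.67887617 210.76983736  18.36103406  -0.24626649  47.11962851] [ 0.   0.3  0.3  0.2  0.6 -0.3 -1.4 -0.3 -0.4  0.1  0.4  0. ]
[[492.79120864 215.22294869 208.55505144]] slope deg 19.479902406245074
```

```bash
cat >> h.py <<'E'
CT=np.array([-.25,23.7,210.8]);CA=np.radians(10.5)
def cpose(p,yaw): # TCP pose to have flat casting origin at world p
    Rt=toolR(yaw,CA);return np.array(p)-Rt@CT,Rt
def dd(A,B): return ((A[1].T@(B[0]-A[0]))/10).round(2),np.degrees(R.from_matrix(A[1].T@B[1]).as_rotvec()).round(1)
E
python3 - <<'E'
from h import *
s=state();c=(s["eef_pos"],R.from_euler("xyz",s["tcp_rot"]).as_matrix())
W=[c,cpose([500,60,225],0),cpose(brd([8,15,90]),-.214),cpose(brd([8,15,26]),-.214)]
for a,b in zip(W,W[1:]): print(b[0],dd(a,b))
E
```

```text
[438.28160992  60.25       427.95115256] (array([-14.73,   7.04,  -1.57]), array([19.5, -2.5,  6.6]))
[ 554.04561428 -184.38967083  292.95115256] (array([-24.46,   8.92,  15.38]), array([ 0. , -2.2, 12.1]))
[ 554.04561428 -184.38967083  228.95115256] (array([ 0.  , -1.17,  6.29]), array([0., 0., 0.]))
```

>>> {"method": "arm_command", "body": {
  "steps": [
    [-0.7,0.35,-0.1,1,-0.1,0.3],
    [-2.2,1.05,-0.25,2.9,-0.4,1],
    [-3.7,1.75,-0.4,4.9,-0.6,1.65],
    [-5.2,2.5,-0.55,6.9,-0.9,2.3],
    [-6.6,3.2,-0.7,8.8,-1.1,3],
    [-8.1,3.9,-0.85,10.7,-1.4,3.6],
    [-9.6,4.6,-1,12.7,-1.6,4.3],
    [-11,5.3,-1.2,14.6,-1.9,4.9],
    [-12.5,6,-1.35,16.6,-2.1,5.6],
    [-13.7,6.6,-1.5,18.2,-2.3,6.2],
    [-14.4,6.9,-1.55,19.1,-2.5,6.5],
    [-14.75,7.05,-1.6,19.5,-2.5,6.6]
  ]
}}

```text
t: 10.1
eef_pos: [439.2, 59.2, 427.6]
tcp_rot: [2.959, 0.001, 1.569]
ft_force: [-0.0, -0.2, -2.5]
opening: 0.523
```

>>> {"method": "arm_command", "body": {
  "steps": [
    [-1,0.35,0.6,0,-0.1,0.5],
    [-3,1.1,1.9,0,-0.3,1.5],
    [-5.5,2,3.5,0,-0.5,2.7],
    [-8,2.9,5,0,-0.7,4],
    [-10.5,3.8,6.6,0,-0.9,5.2],
    [-13,4.75,8.2,0,-1.2,6.4],
    [-15.5,5.65,9.75,0,-1.4,7.7],
    [-18,6.55,11.3,0,-1.6,8.9],
    [-20.5,7.5,12.9,0,-1.8,10.1],
    [-22.7,8.3,14.3,0,-2,11.2],
    [-24,8.75,15.1,0,-2.2,11.9],
    [-24.45,8.9,15.4,0,-2.2,12.1]
  ]
}}

```text
t: 11.1
eef_pos: [554.3, -186.2, 290.9]
tcp_rot: [2.96, 0.0, 1.354]
ft_force: [-0.3, 0.6, -2.1]
opening: 0.523
```

>>> {"method": "arm_command", "body": {
  "steps": [
    [0,0,0,0,0,0],
    [0,0,0,0,0,0]
  ]
}}

```text
t: 11.27
eef_pos: [553.6, -183.9, 292.9]
tcp_rot: [2.959, 0.0, 1.356]
ft_force: [0.3, 0.9, -1.3]
opening: 0.523
```

```bash
python3 - <<'E'
from h import *
s=state();c=(s["eef_pos"],R.from_euler("xyz",s["tcp_rot"]).as_matrix())
print(s["t"],s["eef_pos"],s["tcp_rot"],s["ft_force"],s["opening"])
b=cpose(brd([8,15,26]),-.214);print(dd(c,b))
m=camera_model("wrist")
for n,p in dict(fi=[75,80,34],fi2=[75,-80,34],fo=[95,80,34],b1=[-95,80,18],b2=[-95,-80,18],ce=[-47,40,116],ce2=[-47,-10,116]).items(): print(n,proj(m,brd(p)).round())
w=read_camera("wrist")[:,:,::-1];a=read_camera("scene")[:,:,::-1]
cv2.imwrite("pics/p7.png",np.hstack([cv2.copyMakeBorder(cv2.resize(a[170:240,200:280],(240,210),interpolation=cv2.INTER_CUBIC),0,210,0,0,cv2.BORDER_CONSTANT),w]))
E
```

```text
11.2667 [ 553.56735854 -183.91268591  292.91575704] [2.95895571e+00 1.50354495e-04 1.35637354e+00] [ 0.25942225  0.86037914 -1.31981843] 0.5227305028277449
(array([-0.04, -1.11,  6.3 ]), array([-0.,  0., -0.]))
fi [[367. 308.]]
fi2 [[161. 309.]]
fo [[365. 328.]]
b1 [[390.  76.]]
b2 [[128.  77.]]
ce [[341. 224.]]
ce2 [[226. 224.]]
```

View pics/p7.png

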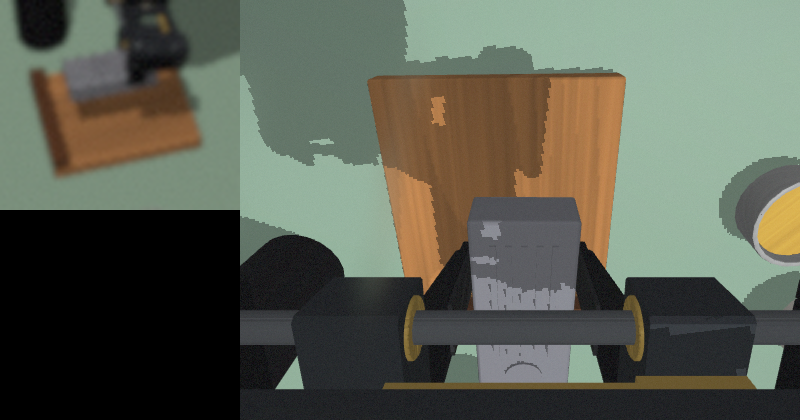

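The board's near corners show at (128,79) and (385,76) in wrist pixels, against predictions of (128,77) and (390,76). The edge is square to within about 0.01 rad. The housing is level above the board, so I'll lower it.

>>> {"method": "arm_command", "body": {
  "steps": [
    [0,-0.2,1,0,0,0],
    [0,-0.4,2.2,0,0,0],
    [0,-0.65,3.6,0,0,0],
    [0,-0.85,4.8,0,0,0],
    [0,-1.0,5.7,0,0,0],
    [0,-1.1,6.2,0,0,0],
    [0,-1.1,6.2,0,0,0]
  ]
}}

```text
t: 11.95
eef_pos: [554.2, -184.4, 228.9]
tcp_rot: [2.96, 0.0, 1.356]
ft_force: [-0.7, -0.6, -2.3]
opening: 0.524
```

>>> {"method": "arm_command", "body": {
  "steps": [
    [0,-0.03,0.15,0,0,0],
    [0,-0.06,0.3,0,0,0],
    [0,-0.08,0.45,0,0,0],
    [0,-0.1,0.55,0,0,0],
    [0,-0.1,0.55,0,0,0]
  ]
}}

```text
t: 12.37
eef_pos: [554.4, -184.8, 224.3]
tcp_rot: [2.958, 0.0, 1.356]
ft_force: [-0.5, -0.1, -1.9]
opening: 0.522
```

>>> {"method": "arm_command", "body": {
  "steps": [
    [0,-0.02,0.1,0,0,0],
    [0,-0.04,0.2,0,0,0],
    [0,-0.04,0.2,0,0,0]
  ]
}}

```text
t: 12.62
eef_pos: [554.3, -184.8, 222.1]
tcp_rot: [2.959, 0.0, 1.356]
ft_force: [-0.3, -0.4, -2.2]
opening: 0.524
```

>>> {"method": "arm_command", "body": {
  "steps": [
    [0,-0.02,0.1,0,0,0],
    [0,-0.03,0.15,0,0,0],
    [0,-0.03,0.15,0,0,0]
  ]
}}

```text
t: 12.87
eef_pos: [554.3, -184.8, 220.7]
tcp_rot: [2.958, 0.0, 1.356]
ft_force: [-0.5, 0.2, 0.4]
opening: 0.525
```

The housing has touched down. I'll slide it gently to the fence.

>>> {"method": "arm_command", "body": {
  "steps": [
    [0,0.2,0.04,0,0,0],
    [0,0.4,0.07,0,0,0],
    [0,0.6,0.11,0,0,0],
    [0,0.8,0.15,0,0,0],
    [0,0.9,0.17,0,0,0],
    [0,0.9,0.17,0,0,0]
  ]
}}

```text
t: 13.37
eef_pos: [563.6, -186.8, 220.7]
tcp_rot: [2.958, 0.0, 1.356]
ft_force: [0.1, 0.2, -1.6]
opening: 0.526
```

>>> {"method": "arm_command", "body": {
  "steps": [
    [0,0.1,0.02,0,0,0],
    [0,0.2,0.04,0,0,0],
    [0,0.25,0.05,0,0,0],
    [0,0.25,0.05,0,0,0]
  ]
}}

```text
t: 13.7
eef_pos: [565.8, -187.3, 220.7]
tcp_rot: [2.958, 0.0, 1.356]
ft_force: [-0.7, 0.6, -0.1]
opening: 0.525
```

>>> {"method": "arm_command", "body": {
  "steps": [
    [0,0.1,0.02,0,0,0],
    [0,0.2,0.04,0,0,0],
    [0,0.2,0.04,0,0,0]
  ]
}}

```text
t: 13.95
eef_pos: [567.8, -187.7, 220.6]
tcp_rot: [2.959, 0.0, 1.356]
ft_force: [-3.4, -0.7, 0.9]
opening: 0.522
```

>>> {"method": "arm_command", "body": {
  "steps": [
    [0,0.1,0.02,0,0,0],
    [0,0.15,0.03,0,0,0],
    [0,0.15,0.03,0,0,0]
  ]
}}

```text
t: 14.2
eef_pos: [568.4, -188.0, 220.3]
tcp_rot: [2.962, -0.0, 1.356]
ft_force: [-9.7, -0.5, 3.0]
opening: 0.523
```

Fence contact is at about 10 N. I'll release and back away.

>>> {"method": "arm_command", "body": {
  "steps": [
    [0,0,0,0,0,0],
    [0,0,0,0,0,0],
    [0,0,0,0,0,0],
    [0,0,0,0,0,0],
    [0,0,-0.5,0,0,0],
    [0,0,-1.5,0,0,0],
    [0,0,-3.5,0,0,0],
    [0,0,-6,0,0,0],
    [0,0,-9,0,0,0],
    [0,0,-12,0,0,0],
    [0,0,-12,0,0,0]
  ],
  "jaw": 7.2
}}

```text
t: 15.12
eef_pos: [547.7, -183.3, 344.7]
tcp_rot: [2.951, 0.002, 1.356]
ft_force: [0.0, -1.5, 0.6]
opening: 0.757
```

>>> {"method": "arm_command", "body": {
  "steps": [
    [0,-3,-1,0,0,0],
    [0,-6,-2,0,0,0],
    [0,-9,-3,0,0,0],
    [0,-11,-3.5,0,0,0],
    [0,-11,-3.5,0,0,0],
    [0,-11,-3.5,0,0,0]
  ]
}}

```text
t: 15.62
eef_pos: [435.6, -158.8, 353.9]
tcp_rot: [2.957, 0.001, 1.355]
ft_force: [0.6, -0.0, 0.0]
opening: 0.76
```

```bash
python3 - <<'E'
from h import *
s=state();print(s["t"],s["eef_pos"],s["tcp_rot"],s["ft_force"],s["opening"])
m=camera_model("wrist")
for n,p in dict(fi=[75,80,34],fi2=[75,-80,34],c1=[-35,40,44],c2=[-35,-10,44],c3=[75,40,44],c4=[75,-10,44],b1=[-95,80,18],b2=[-95,-80,18]).items(): print(n,proj(m,brd(p)).round())
w=read_camera("wrist")[:,:,::-1];a=read_camera("scene")[:,:,::-1];d=read_camera("side")[:,:,::-1]
z=lambda i,x,y,k:cv2.resize(i[y:y+60,x:x+70],(240,206),interpolation=cv2.INTER_CUBIC)
L=np.vstack([z(a,203,180,0),z(d,290,258,0)]);L=cv2.copyMakeBorder(L,0,8,0,0,cv2.BORDER_CONSTANT)
cv2.imwrite("pics/w8.png",w);cv2.imwrite("pics/p8.png",np.hstack([L,w]))
E
```

```text
15.6167 [ 435.5789278  -158.81652185  353.89699844] [2.95686654e+00 8.11973570e-04 1.35513226e+00] [ 0.64501849 -0.00994527  0.02931586] 0.7604018591979328
fi [[346. 355.]]
fi2 [[196. 355.]]
c1 [[312. 278.]]
c2 [[257. 278.]]
c3 [[309. 363.]]
c4 [[261. 363.]]
b1 [[357. 206.]]
b2 [[179. 206.]]
```

View pics/p8.png

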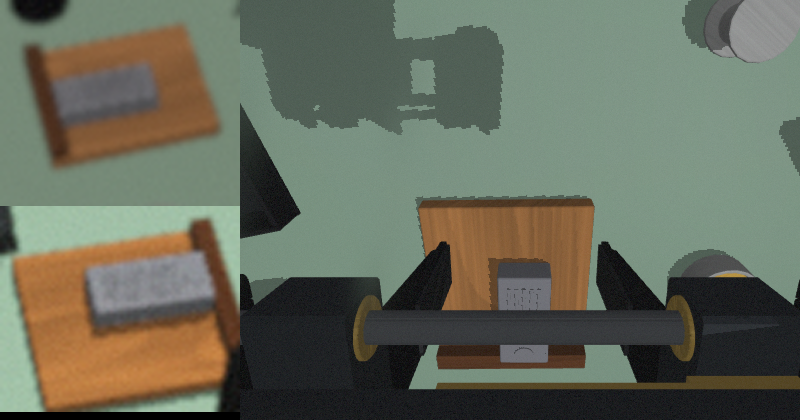

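The housing lies flat on the board, with its far end meeting the fence in all three views and its near edge at row 277 against 278 predicted. To make it snug and square, I'll nudge its rear face gently with closed fingertips.

```bash
python3 - <<'E'
from h import *
s=state();c=(s["eef_pos"],R.from_euler("xyz",s["tcp_rot"]).as_matrix())
Rt=toolR(-.214,CA);T=lambda p:(brd(p)-190*Rt[:,2],Rt)
A,B,C_=T([-65,15,80]),T([-65,15,32]),T([-47,15,32])
print(A[0],B[0],C_[0],dd(c,A),dd(A,B),dd(B,C_))
E
```

```text
[ 509.13332029 -174.88481867  266.81843244] [ 509.13332029 -174.88481867  218.81843244] [ 526.72272685 -178.70748489  218.81843244] (array([0.01, 5.7 , 9.84]), array([ 0. ,  0. , -0.1])) (array([ 0.  , -0.87,  4.72]), array([0., 0., 0.])) (array([-0.  ,  1.77,  0.33]), array([0., 0., 0.]))
```

>>> {"method": "arm_command", "body": {
  "steps": [
    [0,1,1.5,0,0,0],
    [0,2,3.3,0,0,0],
    [0,3,5.1,0,0,0],
    [0,4,7,0,0,0],
    [0,5,8.7,0,0,0],
    [0,5.7,9.8,0,0,0],
    [0,5.7,9.8,0,0,0],
    [0,5.7,9.8,0,0,0],
    [0,5.7,9.8,0,0,0]
  ],
  "jaw": 0
}}

```text
t: 16.52
eef_pos: [508.0, -174.6, 267.4]
tcp_rot: [2.958, 0.0, 1.356]
ft_force: [0.2, -0.6, -0.1]
opening: 0.185
```

>>> {"method": "arm_command", "body": {
  "steps": [
    [0,-0.2,1.2,0,0,0],
    [0,-0.5,2.6,0,0,0],
    [0,-0.7,3.8,0,0,0],
    [0,-0.85,4.6,0,0,0],
    [0,-0.87,4.7,0,0,0],
    [0,-0.87,4.7,0,0,0]
  ]
}}

```text
t: 17.02
eef_pos: [508.1, -174.7, 219.6]
tcp_rot: [2.958, 0.0, 1.356]
ft_force: [0.1, 0.3, -0.4]
opening: 0.01
```

>>> {"method": "arm_command", "body": {
  "steps": [
    [0,0.3,0.05,0,0,0],
    [0,0.6,0.11,0,0,0],
    [0,0.9,0.16,0,0,0],
    [0,1.2,0.22,0,0,0],
    [0,1.4,0.26,0,0,0],
    [0,1.6,0.3,0,0,0],
    [0,1.6,0.3,0,0,0]
  ]
}}

```text
t: 17.6
eef_pos: [524.5, -178.2, 219.2]
tcp_rot: [2.958, 0.0, 1.356]
ft_force: [-0.1, 0.8, -0.1]
opening: 0.005
```

>>> {"method": "arm_command", "body": {
  "steps": [
    [0,0.1,0.02,0,0,0],
    [0,0.2,0.04,0,0,0],
    [0,0.2,0.04,0,0,0]
  ]
}}

```text
t: 17.85
eef_pos: [526.2, -178.6, 219.1]
tcp_rot: [2.959, 0.0, 1.356]
ft_force: [-0.5, -0.3, -0.5]
opening: 0.004
```

>>> {"method": "arm_command", "body": {
  "steps": [
    [0,0.1,0.02,0,0,0],
    [0,0.2,0.04,0,0,0],
    [0,0.2,0.04,0,0,0]
  ]
}}

```text
t: 18.1
eef_pos: [527.6, -178.9, 218.9]
tcp_rot: [2.961, -0.0, 1.356]
ft_force: [-5.2, -1.1, 3.1]
opening: 0.005
```

>>> {"method": "arm_command", "body": {
  "steps": [
    [0,0.1,0.02,0,0,0],
    [0,0.2,0.04,0,0,0],
    [0,0.2,0.04,0,0,0]
  ]
}}

```text
t: 18.35
eef_pos: [528.6, -179.2, 218.9]
tcp_rot: [2.964, -0.001, 1.356]
ft_force: [-13.3, 0.3, 8.4]
opening: 0.009
```

The housing resists stiffly at 13 N, so it is seated against the fence. I'll back off, withdraw and take a final look.

>>> {"method": "arm_command", "body": {
  "steps": [
    [0,-0.2,-0.04,0,0,0],
    [0,-0.6,-0.11,0,0,0],
    [0,-1.5,-0.3,0,0,0],
    [0,-2,-2,0,0,0],
    [0,-2.5,-5,0,0,0],
    [0,-2.5,-8,0,0,0],
    [0,-2.5,-11,0,0,0],
    [0,-2.5,-12,0,0,0],
    [0,-2.5,-12,0,0,0],
    [0,-2.5,-12,0,0,0]
  ]
}}

```text
t: 19.18
eef_pos: [484.4, -169.4, 332.2]
tcp_rot: [2.958, 0.0, 1.356]
ft_force: [-0.4, -0.3, -0.1]
opening: 0.002
```

```bash
python3 - <<'E'
from h import *
s=state();print(s["t"],s["eef_pos"],s["ft_force"],s["opening"])
m=camera_model("wrist")
for n,p in dict(b1=[-95,80,18],b2=[-95,-80,18],c1=[-35,40,44],c2=[-35,-10,44]).items(): print(n,proj(m,brd(p)).round())
w=read_camera("wrist")[:,:,::-1];a=read_camera("scene")[:,:,::-1];d=read_camera("side")[:,:,::-1]
z=lambda i,x,y:cv2.resize(i[y:y+50,x:x+65],(390,300),interpolation=cv2.INTER_CUBIC)
L=np.vstack([z(a,205,183),z(d,293,258)])
cv2.imwrite("pics/p9.png",np.hstack([L,cv2.resize(w[60:410,60:466],None,fx=1,fy=1)[:350] if False else cv2.copyMakeBorder(w[70:420,80:480],0,250,0,0,cv2.BORDER_CONSTANT)]))
E
```

```text
19.1833 [ 484.43083177 -169.41917252  332.18394169] [-0.40638836 -0.31495019 -0.07051145] 0.0022612071549392328
b1 [[367. 162.]]
b2 [[164. 163.]]
c1 [[316. 245.]]
c2 [[253. 245.]]
```

View pics/p9.png

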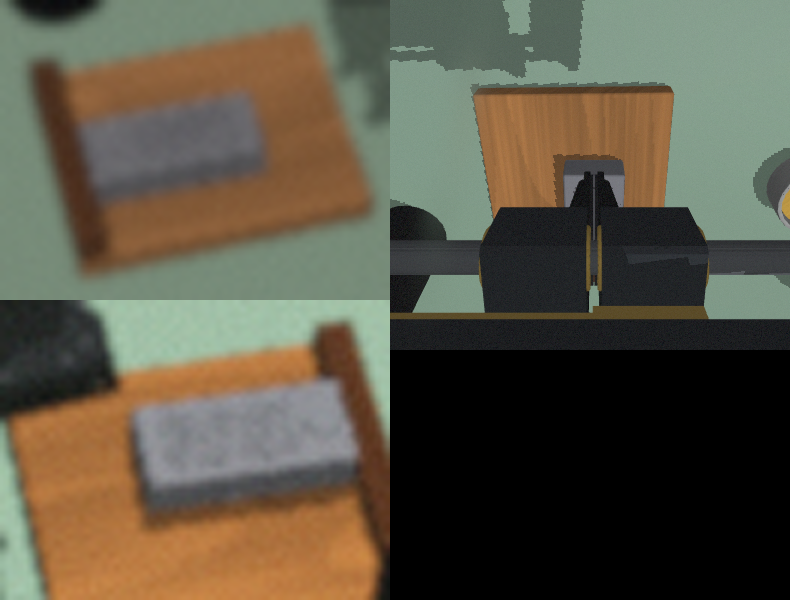

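The housing lies flat and fins up, flush with the fence in both fixed views. Its rear edge is parallel to the board edge, and the gripper is clear with no force on it. I'll hand in.

```bash
python3 -c "
from cell import *
print(job_done())"
```

```text
the job is handed in; nothing more can be done
None
```

The housing is on the board against the fence, released, and I handed the job in at about 19 s of the 58 s allowed. No verdict was reported.

- **Ejector:** I pressed the paddle to its stop with closed fingers, reaching 45 N at the stop. The wrist view then showed the housing's low end raised.
- **Lift:** I gripped the raised end with the tool tilted 30°, at a 50 mm opening, and lifted it along the cavity opening and out in front of the panel. I saw no contact in the force readings.
- **Placing:** It touched down on the board gently, with about 0.4 N upward on the tool. I slid it to the fence (about 10 N) and released it. I then nudged its rear face with closed fingertips, and it held firm at 13 N.

**Last checks:**
- In the scene and side views the housing is flat, fins up and flush with the fence.
- The rear edge looks parallel to the board edge, and the housing sits about 15 mm off the board's centre line.
- The gripper was clear, with about 0 N on it.
- I did not touch any bystander. I did not measure them again at the end.

**Small disagreements:**
- The wrist camera put the mould about 4 mm nearer the robot than my fit from the fixed cameras. I allowed extra clearance for this when gripping.
- The housing met the fence about 2–3 mm beyond my measured fence position, so I relied on contact force there.
- I judged the fence gap and squareness from contact force and pictures, not to the millimetre.

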